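# Fix the stop bracket to the fence with the thumbscrew

## Robot

A 6-joint arm with a two-finger parallel gripper is mounted at the origin on the work surface. World frame = base frame: x ahead of the robot, y to its left, z up, the work surface at z = 0. Lengths are in m, angles in rad, forces in N, time in s.
With the tool pointing down it reaches from about 0.25 to 0.8 m from the base axis. Payload 3.9 kg.
Tool frame: the origin (TCP) lies between the finger pads; the fingertips stand 11 mm ahead of it and the grasp point (between the pads) lies 8 mm behind it; y points along the fingers, z is the direction in which the jaws open and shut, and the axes are right-handed (so a half turn about y gives the same grasp; the last joint's range is limited). The gripper opens to 85 mm and grips with 20 to 120 N. Pads are 22 mm wide; open, the fingers measure 114 mm over their backs; the gripper's body (76 mm by 85 mm) begins 54 mm behind the grasp point. The pads swing forward as they close: fully open they stand 13 mm farther back than shut.
Start: joints at [-1.115, 0.26, -0.138, 1.173, 0, 1.571], TCP at [0.231, -0.471, 0.242] pointing down, gripper open.
Joint ranges: [-2.78, 2.78], [-0.83, 1.72], [-1.28, 1.37], [-1.9, 2.12], [-1.57, 1.48], [-3.14, 3.14]. Speed limits (rad/s): [2.57, 2.57, 3.14, 3.14, 3.14, 3.14].

## Interface

Orientations are given as a unit quaternion [x, y, z, w].
In Python, from bench import bot, read_camera, camera_info, models gives the robot as it stands. The module is installed in compiled form; this text tells all that it offers.
- The arm moves only by the tool send_rows, never from a script. Its argument "moves" is one flat list of numbers, 7 for each row, row after row: the shift along the tool's x, y, z in cm, then the turn, a rotation vector about the tool's x, y, z in degrees, then the finger opening in cm, from 0 to 8.54. A call has 1 to 5 rows; each row is the pose to reach, as a shift and turn from the pose commanded when the call began, along the tool's axes at that moment; what a row does not reach only later rows make up. A row lasts 1/8 s, in which the tool goes at most 62.5 mm and 10.7 degrees, less where a joint would pass 70% of its speed; a pose out of reach is approached as far as the arm can. A call with a gripper value outside its range is refused whole. The fingers move at their own pace and stop on an object; "grip_force" is the grip in N (left out, the last holds). Time passes only in rows, so rows that repeat a pose let the fingers close. It gives the time, the measured TCP pose, the force and the opening at its end, in the units of the state.
- bot.get_state(): the state, without advancing time (a new reading comes with each control period).
- read_camera(name): name is "side" or "top" or "wrist"; returns the picture (480x640x3 uint8, red, green, blue); there is no depth.
- camera_info(name): a dict with "camera_matrix" (3x3 intrinsics, pixels), "eye" and "attitude" of the camera in the world; the wrist camera has in their place "hand_eye" (4x4, takes a point from camera to tool coordinates, whose origin is the TCP and whose axes are the tool frame's). Camera axes: x right, y up, looking along -z (the intrinsics and any distortion apply to the point x, -y, -z); pixel columns grow to the right and rows downward; lengths in m; the calibration is good to about 2 mm. A picture is of the moment at which its call begins: read the wrist's pose just before it. camera_info takes no time and is no camera call.
- bot.job_done(): hands the job in, once; it reports no verdict.
Trained networks look in the newest picture that a camera, given by its name, has taken for a name from the list of things; names that differ only in an ending like _2 or _b are one class to them, and where a whole thing is asked for, a point or a joint stands for the part that bears it (a point fixed in the world has none). Each returns a list of dicts, best first, with "score" (0 to 1); they miss things now and then, are a little off and sometimes report something else, mostly with a low value. They report only what shows in the picture. A call takes as long as a camera call. They do not tell look-alikes from the thing itself.
- models.look_for(camera, label): "box" ([centre column, centre row, width, height] in pixels, round what is visible of it).
The state is a dict: "time_s": time; "joints": joint angles; "dq": joint speeds; "effort": joint torques, N m; "tool_pos": TCP position; "ee_rot": TCP orientation; "force": force on the tool from outside, world axes, zero at the start; "torque": the same for the moment, N m; "gripper_width": opening from 0.0 (shut) to 1.0 (fully open).
Only numpy, scipy, OpenCV 4.12 (cv2) and the standard library are available. Lean on these libraries where they do the work, as an engineer would, in place of code of your own. Each camera call takes 0.05 s, during which the arm holds its last target. There are 200 camera calls.

## Task

Fix the stop bracket on the fence at the middle slot: slide it along until its slot lines up with the fence's middle slot, pass the thumbscrew down through both, then push it down against its spring and give it a quarter turn clockwise so that it locks and springs back up into its seat. Feel your way and work gently: never push the screw hard (nothing beyond about 35 N) against the bracket or the fence, and leave the other things on the bench where they are.

Things in the scene. Friction and masses are not known exactly. Their poses are not given: they have to be found in the camera images.
- fence: Fixed stop fence: rust-red steel channel, hollow, 40 mm wide (its x), 260 mm long (its y), 50 mm high, with a bare steel strip 4 mm thick on top (upper face 54 mm above the bench). Origin: centre of the underside; z up. The strip has 3 through slots 90 mm apart, each 22 mm long across the fence (x) and 10 mm wide along it (y). The strip is held fast.
- fence_mid (a point): Point on the fence's upper face above its origin. The strip is clamped where it was last calibrated, so the middle slot's centre lies on the centre line but up to 7 mm either way along y from this point: find it by feel.
- fence_seat (a point): Point 8 mm below fence_mid, 4 mm below the strip's underside: where the locked foot's centre lies (give or take the 7 mm along y). Under the slot, long stop pins let the foot turn only clockwise from above, 90 degrees from how it enters; short detent pins reach 3 mm below the strip: push the foot below them to turn; it then springs up between detent and stop.
- bracket: Loose grey metal stop bracket astride the fence, 0.26 to 0.42 kg: top plate 53 (x) x 70 (y) x 4 mm on the strip, two side lips 16 mm deep with about 1.5 mm total play across, a stop tab 34 x 5 x 50 mm hanging on the -x side at its +y end. Origin: centre of the plate's underside, axes as the fence's. Starts within 40 mm of the fence's middle; slides along when pushed, or dragged by the screw.
- bracket_slot (a point): Centre of the bracket's slot at the plate's upper face. The through slot is 24 mm long (x, across the fence) by 10.6 mm wide (y).
- thumbscrew: Loose steel bayonet thumbscrew, 60 mm long, 0.1 kg, upright in the wooden block, foot down. Origin: bottom of the foot, on the axis; z up. Foot: crossbar 18 mm long along x, 8 mm wide, 8 mm high, edges rounded 1 mm. Shank 7.8 mm. Locked: origin 42 mm above the bench, head along the fence.
- thumbscrew_head (a point): Centre of the flat spade head, 47 mm above the origin: 34 mm wide along x (parallel to the foot), 9 mm thick along y, 26 mm high; a neck 14 mm wide and 9 mm thick below it down to 25 mm above the origin. Grip it across the thickness.
- thumbscrew_wash (a point): Centre of the underside of the sprung washer when relaxed, 14 mm above the origin; washer 19 mm diameter, 3 mm thick. It can be pushed up the shank by 8 mm against 3 N plus 1.2 N per mm. Screw in both slots, washer just on the bracket: push 5 mm more (9 N) or up to 7.5 mm (12 N) so that the foot can turn; locked, the washer stays compressed by 2 mm.
- block: Fixed wooden screw block, 60 (x) x 110 (y) x 45 mm high; origin: centre of the underside. The thumbscrew stands in its through slot (24 mm along x, 10.6 mm along y) 20 mm from the centre towards +y, washer on the block's top; lift it straight up 35 mm to clear. Two low bolt heads at the -y end.
- tube: Bystander: loose square steel tube offcut, 150 mm long along its x, 25 mm square; origin centre of the underside.
- tin: Bystander: loose closed tin, 68 mm diameter, 100 mm high; origin centre of the underside.
- tape: Bystander: loose roll of tape, 96 mm diameter, 24 mm high, lying flat; origin centre of the underside.
- spanner: Bystander: loose steel spanner, 180 mm long along its x, 8 mm high; origin centre of the underside.
Mind the look-alikes: they are no part of the job. There is more than one size of the thumbscrew; the job needs the smaller.

How it is judged:
By the outcome, as a careful person would: the job done as asked, in the order asked, and still so for the second after the job is handed in, with the robot touching nothing.
It also fails if it takes over 64 s, if anything falls off the work surface, if the arm or the gripper's body presses on something with over 40 N, if the wrist force passes 120 N, or if a joint passes its speed limit or range.

## Working session

There is one attempt and no reset: what is moved stays moved. The work goes in short steps, Python scripts to look and compute and a tool call to move; the robot and the scene stay as the last step left them, time stands still between calls to the robot, and variables do not carry over. Pictures are saved under pics/ and viewed, about 8 in all and at most 12, crops included, and the job is handed in when it is done.

Besides the shell and the picture viewer there is one more tool, called after ">>>" as name(argument=value, ...) on one line, values as JSON. send_rows: Moves the arm, as the interface text tells. Its arguments: {"type":"object","properties":{"moves":{"type":"array","items":{"type":"number"}},"grip_force":{"type":"number"}},"required":["moves"]}

```bash
mkdir -p pics; cat > h.py <<'E'
import numpy as np,cv2
from scipy.spatial.transform import Rotation as R
from bench import bot,read_camera,camera_info,models
np.set_printoptions(precision=4,suppress=True)
def cam(n):
    i=camera_info(n);K=np.array(i["camera_matrix"])
    if n=="wrist":
        s=bot.get_state();T=np.eye(4);T[:3,:3]=R.from_quat(s["ee_rot"]).as_matrix();T[:3,3]=s["tool_pos"];T=T@np.array(i["hand_eye"]);return K,T[:3,:3],T[:3,3]
    a=np.array(i["attitude"]);M=a if a.shape==(3,3) else R.from_quat(a).as_matrix()
    return K,M,np.array(i["eye"])
def ray(c,u,v,z):
    K,M,e=c;d=np.linalg.inv(K)@[u,v,1];d=M@(d*[1,-1,-1]);return e+d*(z-e[2])/d[2]
def proj(c,p):
    K,M,e=c;q=(M.T@(np.array(p)-e))*[1,-1,-1];q=K@q;return q[:2]/q[2]
def snap(n,f):
    im=read_camera(n);cv2.imwrite("pics/"+f,im[:,:,::-1]);return im
E
python3 - <<'E'
from h import *
print(camera_info("top"));print(camera_info("side"));print(camera_info("wrist"))
s=bot.get_state();print(s)
for n in("top","side"):
    snap(n,n+"0.png")
    for l in("fence","bracket","bracket_slot","thumbscrew","thumbscrew_head","block"):
        print(n,l,[(np.round(d["box"]),round(d["score"],2)) for d in models.look_for(n,l)[:4]])
E
```

```text
{'camera_matrix': array([[516.0252,   0.    , 318.6648],
       [  0.    , 516.0252, 239.472 ],
       [  0.    ,   0.    ,   1.    ]]), 'eye': array([ 0.3974, -0.0078,  1.0336]), 'attitude': array([-0.0693,  0.0695,  0.7074, -0.6999])}
{'camera_matrix': array([[527.3019,   0.    , 319.6364],
       [  0.    , 527.3019, 231.7752],
       [  0.    ,   0.    ,   1.    ]]), 'eye': array([0.1757, 0.5535, 0.6892]), 'attitude': array([-0.1351,  0.3928,  0.8678, -0.2726])}
{'camera_matrix': array([[428.8773,   0.    , 315.3867],
       [  0.    , 428.8773, 234.6073],
       [  0.    ,   0.    ,   1.    ]]), 'hand_eye': array([[ 0.0005, -0.9556, -0.2946, -0.0745],
       [ 0.0004,  0.2946, -0.9556, -0.1315],
       [ 1.    ,  0.0003,  0.0005, -0.0007],
       [ 0.    ,  0.    ,  0.    ,  1.    ]])}
{'time_s': 0.0, 'joints': array([-1.1151,  0.2607, -0.1394,  1.1727,  0.    ,  1.5708]), 'dq': array([-0.0008,  0.0008, -0.0002, -0.0004,  0.0017, -0.0019]), 'effort': array([  0.0007, -40.5676,  25.3924,   0.0188,  -0.    ,   0.    ]), 'tool_pos': array([ 0.2308, -0.4708,  0.2415]), 'ee_rot': arr
[... 470 characters left out ...]
)]
top thumbscrew_head [(array([316., 268.,  32.,  47.]), 0.69), (array([160., 287.,  16.,  23.]), 0.64), (array([152., 236.,  32.,  22.]), 0.61), (array([316., 261., 136.,  55.]), 0.33)]
top block [(array([173., 288.,  65.,  38.]), 0.65)]
side fence [(array([330., 271., 124., 126.]), 0.43), (array([424., 312.,  90.,  59.]), 0.2)]
side bracket [(array([336., 266.,  49.,  60.]), 0.64)]
side bracket_slot [(array([333., 266.,  50.,  63.]), 0.6), (array([424., 312.,  91.,  57.]), 0.25)]
side thumbscrew [(array([179., 367.,  40.,  48.]), 0.8)]
side thumbscrew_head [(array([180., 370.,  42.,  40.]), 0.69), (array([241., 383.,  22.,  33.]), 0.6)]
side block [(array([253., 392.,  88.,  93.]), 0.83)]
```

```bash
python3 - <<'E'
from h import *
a=cv2.imread("pics/top0.png");c=cv2.resize(a[190:330,110:410],None,fx=2.6,fy=2.6,interpolation=cv2.INTER_CUBIC)
cv2.imwrite("pics/topc.png",c)
a=cv2.imread("pics/side0.png");c=cv2.resize(a[180:450,130:490],None,fx=2.2,fy=2.2,interpolation=cv2.INTER_CUBIC)
cv2.imwrite("pics/sidec.png",c)
E
```

```text
(no output)
```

View pics/topc.png

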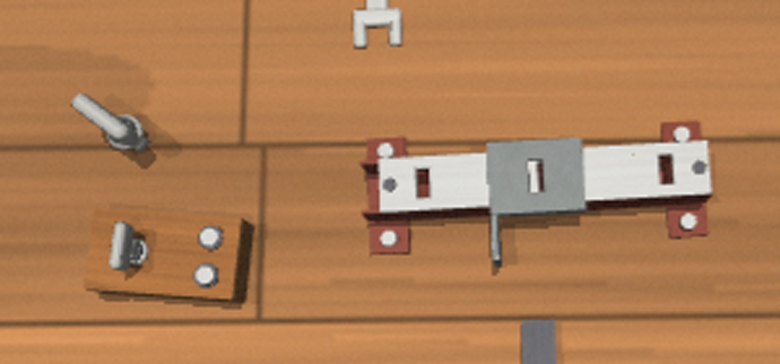

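View pics/sidec.png

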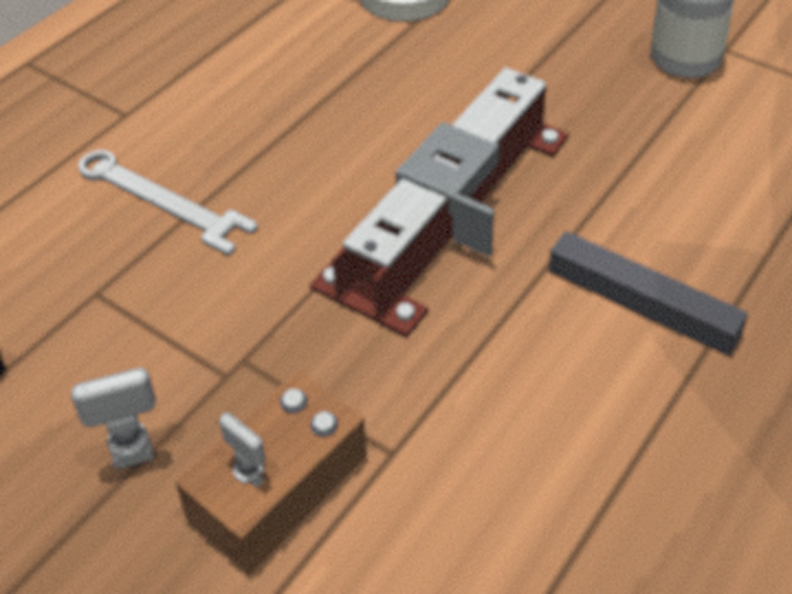

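View pics/top0.png

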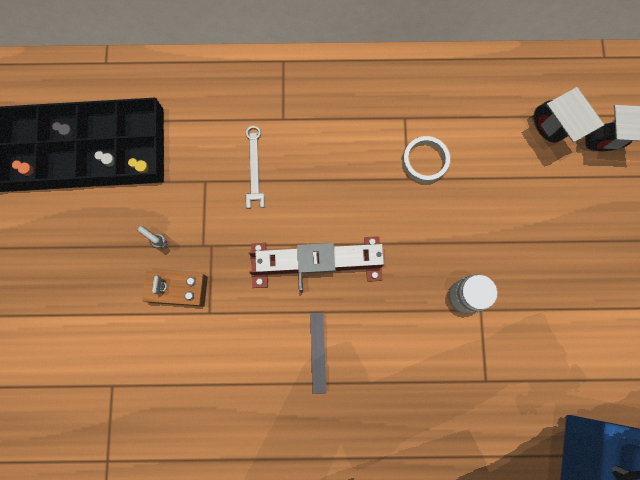

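The wanted screw stands in the block, around (158,286). It is smaller than the look-alike lying free at (152,237), which has a wider head and stands on the bench. The crops confirm this. Next I'll measure.

```bash
python3 - <<'E'
from h import *
a=cv2.imread("pics/top0.png");c=cam("top");g=a.astype(float).mean(2)
for n,(x0,x1,y0,y1) in dict(L=(266,279,251,269),Rr=(360,372,246,264)).items():
    w=np.clip(170-g[y0:y1,x0:x1],0,None);w[w<20]=0
    Y,X=np.mgrid[y0:y1,x0:x1];u,v=(w*X).sum()/w.sum(),(w*Y).sum()/w.sum()
    print(n,u,v,ray(c,u,v,.054))
b=a[245:295,290:340].astype(int)
print("slot px row 255-261");print(g[250:266,310:324].astype(int))
for nm,uv,z in(("bracket corners",[(297.4,245),(334,243.5),(334.5,271),(297.5,272.5)],.058),("strip corners",[(256,251.5),(383,244),(383,264.5),(256,272)],.054),("block top",[(146,271),(206,274.5),(202,305),(143,301)],.045),("head",[(156.5,284.5)],.09),("bolts",[(190.5,281),(189,296)],.05),("big",[(152,237)],.05)):
    print(nm);print(np.array([ray(c,*p,z) for p in uv]))
s=bot.get_state();print(R.from_quat(s["ee_rot"]).as_matrix())
E
```

```text
L 272.1417666303162 259.5904519568641 [0.554  0.0807 0.054 ]
Rr 365.77764934587293 254.5486786108338 [ 0.5619 -0.0994  0.054 ]
slot px row 255-261
[[146 150 148 144 147 147 148 147 149 147 149 149 147 146]
 [149 150 143 104  92 109  97  86 102 145 147 149 147 149]
 [147 149 140 211 219 220 168  98  90 142 150 150 146 149]
 [150 148 141 212 221 219 134  53  67 139 150 146 146 147]
 [150 149 141 212 219 219 138  62  72 141 146 148 146 149]
 [150 149 143 183 216 218 136  58  54 141 148 146 147 146]
 [148 148 148 159 212 220 163  76  61 136 150 148 146 148]
 [149 149 149 109 211 223 176  84  59 136 151 150 147 145]
 [148 151 148 110 213 222 180  83  45 137 151 149 150 148]
 [150 150 151 110 211 221 187  91  45 130 146 149 148 148]
 [150 149 148 110 210 220 199  95  44 128 145 148 144 147]
 [152 152 152 120 211 221 205 101  42 119 144 145 148 147]
 [151 152 151 119 210 220 214 105  46 117 141 145 145 145]
 [151 151 147 124 209 218 213 122  89 110 142 146 148 150]
 [153 151 148 143 145 140 138 146 147 147 150 149 148 151]
 [150 151 149 149 147 148 148 151 148 147 150 149 150 151]]
bracket corners
[[ 0.5813  0.0319  0.058 ]
 [ 0.5835 -0.0385  0.058 ]
 [ 0.5301 -0.0386  0.058 ]
 [ 0.528   0.0319  0.058 ]]
strip corners
[[ 0.5702  0.1119  0.054 ]
 [ 0.5822 -0.1333  0.054 ]
 [ 0.5422 -0.1319  0.054 ]
 [ 0.5304  0.1114  0.054 ]]
block top
[[0.5358 0.3249 0.045 ]
 [0.5278 0.2088 0.045 ]
 [0.4694 0.2145 0.045 ]
 [0.4781 0.3274 0.045 ]]
head
[[0.5044 0.2891 0.09  ]]
bolts
[[0.5149 0.237  0.05  ]
 [0.4863 0.2387 0.05  ]]
big
[[0.6017 0.3151 0.05  ]]
[[-0.8979  0.      0.4402]
 [-0.4402 -0.     -0.8979]
 [-0.     -1.      0.    ]]
```

>>> send_rows(moves=[-3.6,0,-3.5,0,-10,0,4,-7.2,0,-7,0,-20,0,4,-10.8,0,-10.5,0,-30,0,4,-14.4,0,-14,0,-40,0,4,-18,0,-17.5,0,-50,0,4])

```text
time_s: 1.32
tool_pos: [0.3161, -0.2336, 0.2425]
ee_rot: [0.437, -0.555, 0.556, -0.438]
force: [1.8, -0.3, -0.4]
gripper_width: 0.474
```

```bash
cat >> h.py <<'E'
def goto(p,yaw):
    "tool-axis shift (cm) and turn about tool y (deg) to bring TCP to p, tool z yaw (deg)"
    s=bot.get_state();M=R.from_quat(s["ee_rot"]).as_matrix();y0=np.degrees(np.arctan2(M[1,2],M[0,2]))
    print("pos",s["tool_pos"],"yaw",round(y0,2),"tilt",np.round(M[:,1],4),"j",s["joints"],"F",s["force"],"w",s["gripper_width"],"t",s["time_s"])
    print("shift cm",M.T@(np.array(p)-s["tool_pos"])*100,"turn y",-((yaw-y0+180)%360-180))
E
python3 - <<'E'
from h import *
goto([.504,.289,.2],86)
E
```

```text
pos [ 0.3161 -0.2336  0.2425] yaw -13.58 tilt [ 0.0009 -0.0004 -1.    ] j [-0.6367  0.0327 -0.4146  1.1225  0.0002  1.1712] F [ 1.81   -0.3103 -0.3545] w 0.47392860599253245 t 1.325
shift cm [-55.2158   4.2469   5.9873] turn y -99.58256843739855
```

>>> send_rows(moves=[-5.5,0.4,0.6,0,-10,0,4,-11,0.8,1.2,0,-20,0,4,-16.5,1.2,1.8,0,-30,0,4,-22,1.6,2.4,0,-40,0,4,-27.5,2,3,0,-50,0,4])

```text
time_s: 1.95
tool_pos: [0.4114, 0.0266, 0.2225]
ee_rot: [-0.631, 0.318, -0.319, 0.631]
force: [-0.4, -0.7, -0.1]
gripper_width: 0.468
```

```bash
python3 - <<'E'
from h import *
goto([.504,.289,.19],86)
E
```

```text
pos [0.4114 0.0266 0.2225] yaw 36.46 tilt [ 0.0013 -0.0002 -1.    ] j [ 0.0647  0.0771 -0.4204  1.0721 -0.0003  0.9992] F [-0.3946 -0.7197 -0.1247] w 0.4676221690976495 t 1.95
shift cm [-15.6067   3.2611  23.04  ] turn y -49.54298845558742
```

>>> send_rows(moves=[-3.1,0.6,4.6,0,-10,0,4,-6.2,1.2,9.2,0,-20,0,4,-9.4,2,13.8,0,-30,0,4,-12.5,2.6,18.4,0,-40,0,4,-15.6,3.2,23,0,-49.5,0,4])

```text
time_s: 2.58
tool_pos: [0.5051, 0.2882, 0.1901]
ee_rot: [0.707, -0.025, 0.025, -0.707]
force: [0.8, -0.2, 0.2]
gripper_width: 0.468
```

>>> send_rows(moves=[0,0,0,0,0,0,4])

```text
time_s: 2.7
tool_pos: [0.5057, 0.2898, 0.1891]
ee_rot: [-0.706, 0.025, -0.026, 0.707]
force: [0.6, -0.7, -0.4]
gripper_width: 0.466
```

```bash
python3 - <<'E'
from h import *
goto([.504,.289,.19],86)
c=cam("wrist");snap("wrist","w1.png")
for l in("thumbscrew","thumbscrew_head","block"):
    for d in models.look_for("wrist",l)[:3]:print(l,np.round(d["box"]),round(d["score"],2),ray(c,*d["box"][:2],.078))
for p in([.504,.289,.091],[.504,.289,.045]):print(proj(c,p))
E
```

```text
pos [0.5057 0.2898 0.1891] yaw 85.85 tilt [ 0.0003  0.0009 -1.    ] j [ 0.5202  0.3838 -0.0968  1.0894  0.0006  0.5926] F [ 0.5643 -0.6898 -0.3782] w 0.4661152825714525 t 2.7
shift cm [-0.1607 -0.0853 -0.0966] turn y -0.1474860378274343
thumbscrew [356. 350.  54.  93.] 0.91 [0.5836 0.3106 0.078 ]
thumbscrew [321. 238.  30.  63.] 0.6 [0.5068 0.2934 0.078 ]
thumbscrew_head [353. 349.  54.  94.] 0.82 [0.5828 0.3091 0.078 ]
thumbscrew_head [322. 236.  28.  65.] 0.59 [0.5053 0.2944 0.078 ]
block [292. 216. 167. 100.] 0.58 [0.492  0.2774 0.078 ]
[312.902  240.8829]
[313.2569 219.7238]
```

View pics/w1.png

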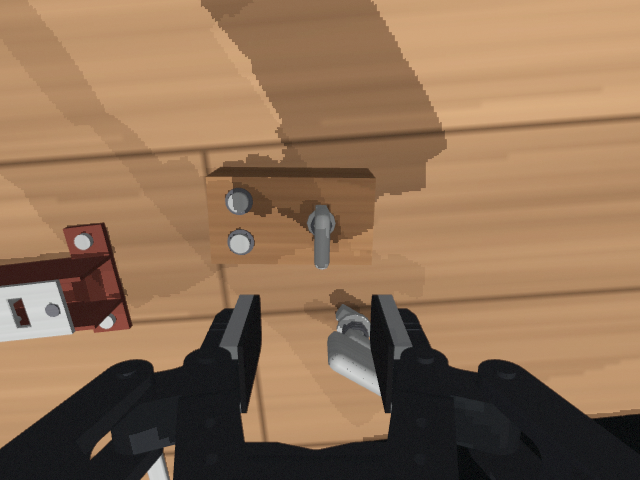

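```bash
python3 - <<'E'
from h import *
c=cam("wrist")
far=ray(c,321.5,268,.089);print("far end",far,"centre",far-[.017,-.0012,0])
b=np.array([ray(c,*p,.045) for p in((208,177),(374,178),(376,262.5),(212,264))]);print(b,b.mean(0),b.mean(0)+.02*np.array([.07,.998,0]))
t=[.5055,.2925,.12];goto(t,86)
E
```

```text
far end [0.5203 0.2878 0.089 ] centre [0.5033 0.289  0.089 ]
[[0.4687 0.2183 0.045 ]
 [0.4778 0.3256 0.045 ]
 [0.5364 0.3248 0.045 ]
 [0.5287 0.212  0.045 ]] [0.5029 0.2702 0.045 ] [0.5043 0.2901 0.045 ]
pos [0.5041 0.2852 0.1904] yaw 85.54 tilt [-0.0006 -0.0007 -1.    ] j [ 0.515   0.3782 -0.1023  1.0912 -0.0003  0.593 ] F [ 0.2631 -0.7761 -0.4735] w 0.46583077124459127 t 2.9
shift cm [0.0857 7.04   0.7417] turn y -0.4649673353216599
```

>>> send_rows(moves=[0,3,0.2,0,0,0,4,0,6,0.2,0,0,0,4,0,6,0.2,0,0,0,4,0,6,0.2,0,0,0,4])

```text
time_s: 3.4
tool_pos: [0.5053, 0.2877, 0.1317]
ee_rot: [-0.706, 0.027, -0.028, 0.707]
force: [0.3, 1.3, -0.2]
gripper_width: 0.469
```

```bash
python3 - <<'E'
from h import *
P=[]
for k in range(4):
    s=bot.get_state();P.append(s["tool_pos"]);print(s["time_s"],s["tool_pos"],s["dq"])
    c=cam("wrist");im=snap("wrist",f"w2_{k}.png")
    if k>1:
        for l in("thumbscrew_head","thumbscrew"):
            for d in models.look_for("wrist",l)[:3]:print(l,np.round(d["box"],1),round(d["score"],2),ray(c,*d["box"][:2],.085))
a=cv2.resize(im[150:330,220:460],None,fx=3,fy=3);cv2.imwrite("pics/w2c.png",a[:,:,::-1])
E
```

```text
3.4 [0.5053 0.2877 0.1317] [ 0.0046 -0.0051  0.0225 -0.0049 -0.0013 -0.0009]
3.45 [0.5057 0.2882 0.132 ] [ 0.0038 -0.0006  0.0086 -0.0051  0.0007  0.0004]
3.5 [0.5058 0.2884 0.1321] [ 0.0036  0.0042  0.0026 -0.0025 -0.0008  0.0006]
thumbscrew_head [325.2 271.1  31.7  85.8] 0.79 [0.5025 0.2936 0.085 ]
thumbscrew_head [363.9 392.   59.9 102. ] 0.65 [0.5676 0.308  0.085 ]
thumbscrew [324.2 271.5  35.1  89.8] 0.97 [0.5027 0.2931 0.085 ]
thumbscrew [360.3 391.   58.4 104.7] 0.96 [0.5668 0.3062 0.085 ]
3.65 [0.5055 0.2886 0.1315] [ 0.0027  0.0082 -0.0071 -0.0038 -0.0001 -0.0012]
thumbscrew_head [361.5 390.4  57.7  97.4] 0.79 [0.5656 0.3069 0.085 ]
thumbscrew_head [324.4 271.7  28.8  88.6] 0.67 [0.5021 0.2933 0.085 ]
thumbscrew [361.  392.4  60.8 102. ] 0.97 [0.5668 0.3066 0.085 ]
thumbscrew [326.6 272.3  34.5  89.6] 0.56 [0.5025 0.2943 0.085 ]
```

View pics/w2c.png

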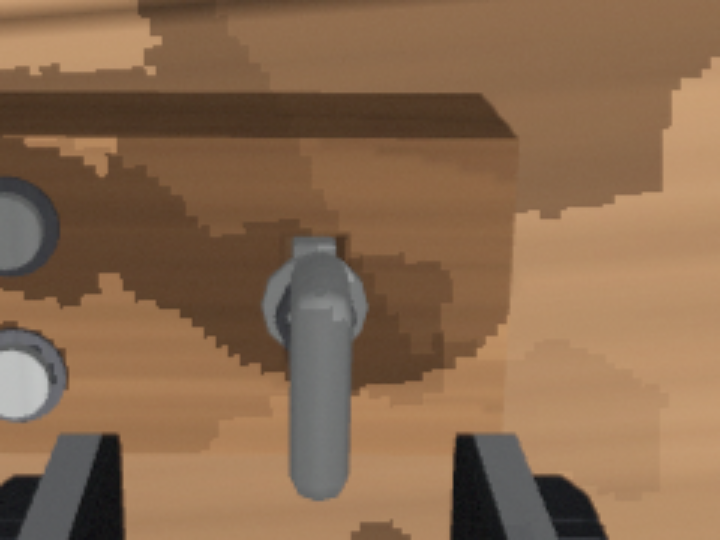

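```bash
python3 - <<'E'
from h import *
c=cam("wrist");print(ray(c,326.7,284,.090),ray(c,326.7,316,.089),ray(c,326.7,252,.091))
goto([.505,.2925,.072],86)
E
```

```text
[0.5051 0.2938 0.09  ] [0.5211 0.2927 0.089 ] [0.4901 0.2948 0.091 ]
pos [0.505  0.2885 0.1308] yaw 85.62 tilt [ 0.0007  0.0004 -1.    ] j [ 0.519   0.4214 -0.1982  0.9504  0.      0.5955] F [-0.2201 -0.5948  0.1297] w 0.4696115707271586 t 3.8
shift cm [-0.0372  5.8764  0.3957] turn y -0.38046484907334843
```

>>> send_rows(moves=[0,2,0.4,0,0,0,4,0,4,0.4,0,0,0,4,0,5.9,0.4,0,0,0,4,0,5.9,0.4,0,0,0,3,0,5.9,0.4,0,0,0,2], grip_force=20)

```text
time_s: 4.42
tool_pos: [0.5055, 0.2926, 0.0719]
ee_rot: [-0.706, 0.027, -0.027, 0.707]
force: [0.7, -0.0, -0.2]
gripper_width: 0.234
```

>>> send_rows(moves=[0,0,0,0,0,0,0.5,0,0,0,0,0,0,0.5,0,0,0,0,0,0,0.5,0,0,0,0,0,0,0.5])

```text
time_s: 4.92
tool_pos: [0.5058, 0.2928, 0.072]
ee_rot: [-0.706, 0.026, -0.028, 0.707]
force: [0.9, 0.1, 2.0]
gripper_width: 0.099
```

```bash
python3 - <<'E'
from h import *
goto([.505,.2925,.072],86)
E
```

```text
pos [0.5058 0.2928 0.072 ] yaw 85.62 tilt [ 0.0016  0.001  -1.    ] j [ 0.5246  0.4776 -0.2755  0.8158  0.0001  0.6011] F [0.8699 0.1348 2.0459] w 0.09941765344499659 t 4.925
shift cm [-0.0818 -0.0036 -0.0327] turn y -0.3818598470872985
```

>>> send_rows(moves=[0,0,0,0,0,0,0.5,0,0,0,0,0,0,0.5,0,-1.5,0,0,0,0,0.5,0,-5,0,0,0,0,0.5,0,-9,0,0,0,0,0.5], grip_force=60)

```text
time_s: 5.55
tool_pos: [0.5034, 0.291, 0.1615]
ee_rot: [0.708, -0.028, 0.026, -0.705]
force: [0.5, 0.0, -1.8]
gripper_width: 0.095
```

```bash
python3 - <<'E'
from h import *
c=cam("top");print(ray(c,316,257.2,.058))
goto([.57,.03,.165],92.5)
E
```

```text
[ 0.5571 -0.0036  0.058 ]
pos [0.5034 0.291  0.1615] yaw 85.61 tilt [-0.0039 -0.0029 -1.    ] j [ 0.5245  0.4026 -0.1426  1.0304 -0.0006  0.6011] F [ 0.481   0.0211 -1.8186] w 0.09485919387982954 t 5.55
shift cm [  8.6369  -0.3028 -25.5188] turn y -6.888731216705082
```

>>> send_rows(moves=[1.6,0,-5.8,0,-2,0,0.5,3.2,0,-11.6,0,-4,0,0.5,4.7,0,-17.5,0,-7,0,0.5,6.2,0,-23.5,0,-7,0,0.5,7.6,0,-29,0,-7,0,0.5])

```text
time_s: 6.18
tool_pos: [0.5575, -0.005, 0.1614]
ee_rot: [0.707, 0.015, -0.017, -0.707]
force: [1.5, -0.2, -1.0]
gripper_width: 0.093
```

>>> send_rows(moves=[0,1,0,0,0,0,0.5,0,2.5,0,0,0,0,0.5,0,3,0,0,0,0,0.5,0,3,0,0,0,0,0.5])

```text
time_s: 6.68
tool_pos: [0.5577, -0.0014, 0.1305]
ee_rot: [-0.707, -0.016, 0.018, 0.707]
force: [0.5, -0.2, -0.2]
gripper_width: 0.091
```

```bash
python3 - <<'E'
from h import *
s=bot.get_state()
c=cam("wrist");im=snap("wrist","w3.png")
cv2.imwrite("pics/w3c.png",cv2.resize(im[90:370,190:450],None,fx=2.1,fy=2.1)[:,:,::-1])
for p in([.5571,-.0036,.058],[.558,-.0094,.054]):print(proj(c,p))
goto([.557,-.0036,.107],92.5)
E
```

```text
[310.1606 258.3068]
[298.9244 256.7906]
pos [ 0.5583 -0.0015  0.131 ] yaw 92.73 tilt [-0.001  0.    -1.   ] j [-0.0027  0.3857 -0.256   0.9301  0.     -0.0503] F [ 0.7305 -1.0842 -1.5605] w 0.0948808063324907 t 6.725
shift cm [-0.1339  2.4026 -0.2024] turn y 0.2267604816957487
```

View pics/w3c.png

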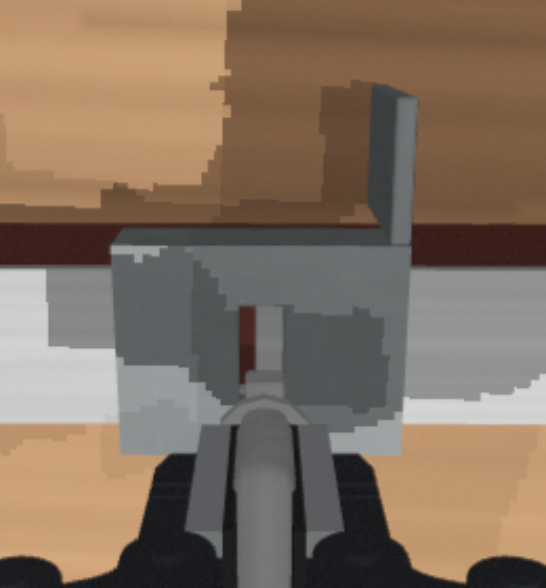

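```bash
python3 - <<'E'
from h import *
c=cam("wrist");e=ray(c,314.5,235.3,.058);print("slot near edge",e)
print("foot top-left -x end", ray(c,316,90+371/2.1,.131-.042+.004))
print("strip edges",ray(c,314,90+266/2.1,.054),ray(c,314,90+423/2.1,.054))
print("bracket edges",ray(c,314,90+245/2.1,.058),ray(c,314,90+454/2.1,.058))
E
```

```text
slot near edge [ 0.5456 -0.0021  0.058 ]
foot top-left -x end [ 0.5488 -0.0012  0.093 ]
strip edges [ 0.5371 -0.0027  0.054 ] [ 0.5779 -0.0009  0.054 ]
bracket edges [ 0.531 -0.003  0.058] [ 0.5845 -0.0005  0.058 ]
```

>>> send_rows(moves=[0,1.2,-0.08,0,0,0,0.5,0,2.4,-0.08,0,0,0,0.5,0,2.8,-0.08,0,0,0,0.5,0,2.8,-0.08,0,0,0,0.5])

```text
time_s: 7.22
tool_pos: [0.5583, -0.0035, 0.1027]
ee_rot: [-0.707, -0.016, 0.017, 0.707]
force: [0.5, 0.4, -0.4]
gripper_width: 0.095
```

>>> send_rows(moves=[0,0.1,0,0,0,0,0.5,0,0.2,0,0,0,0,0.5,0,0.3,0,0,0,0,0.5,0,0.3,0,0,0,0,0.5])

```text
time_s: 7.72
tool_pos: [0.5588, -0.0035, 0.1003]
ee_rot: [-0.707, -0.016, 0.016, 0.707]
force: [-0.2, 0.1, -0.5]
gripper_width: 0.096
```

>>> send_rows(moves=[0,0.1,0,0,0,0,0.5,0,0.2,0,0,0,0,0.5,0,0.3,0,0,0,0,0.5,0,0.3,0,0,0,0,0.5])

```text
time_s: 8.22
tool_pos: [0.5586, -0.0034, 0.0972]
ee_rot: [-0.707, -0.016, 0.016, 0.707]
force: [-1.6, -0.2, -0.3]
gripper_width: 0.091
```

>>> send_rows(moves=[0,0.1,0,0,0,0,0.5,0,0.2,0,0,0,0,0.5,0,0.2,0,0,0,0,0.5])

```text
time_s: 8.6
tool_pos: [0.5588, -0.0035, 0.0954]
ee_rot: [0.707, 0.016, -0.016, -0.707]
force: [0.1, 0.6, -0.1]
gripper_width: 0.09
```

>>> send_rows(moves=[0,0.1,0,0,0,0,0.5,0,0.1,0,0,0,0,0.5])

```text
time_s: 8.85
tool_pos: [0.5589, -0.0035, 0.0953]
ee_rot: [0.707, 0.016, -0.016, -0.707]
force: [-1.8, 0.0, 6.0]
gripper_width: 0.1
```

>>> send_rows(moves=[0,0,-0.1,0,0,0,0.5,0,0,-0.2,0,0,0,0.5,0,0,-0.3,0,0,0,0.5,0,0,-0.4,0,0,0,0.5])

```text
time_s: 9.35
tool_pos: [0.5592, -0.0053, 0.0953]
ee_rot: [-0.705, -0.017, 0.016, 0.709]
force: [-1.8, 4.4, 4.9]
gripper_width: 0.093
```

>>> send_rows(moves=[0,0,-0.05,0,0,0,0.5,0,0,-0.1,0,0,0,0.5])

```text
time_s: 9.6
tool_pos: [0.5594, -0.0065, 0.0952]
ee_rot: [-0.705, -0.017, 0.016, 0.708]
force: [-1.1, 5.4, 3.8]
gripper_width: 0.093
```

>>> send_rows(moves=[0,0,-0.05,0,0,0,0.5,0,0,-0.1,0,0,0,0.5])

```text
time_s: 9.85
tool_pos: [0.5591, -0.0094, 0.0941]
ee_rot: [0.707, 0.016, -0.016, -0.707]
force: [0.2, 2.8, -0.2]
gripper_width: 0.095
```

>>> send_rows(moves=[0,0,-0.05,0,0,0,0.5,0,0,-0.1,0,0,0,0.5])

```text
time_s: 10.1
tool_pos: [0.559, -0.01, 0.0941]
ee_rot: [-0.706, -0.016, 0.016, 0.707]
force: [1.1, 4.7, 0.1]
gripper_width: 0.094
```

>>> send_rows(moves=[0,0,0.08,0,0,0,0.5,0,0.1,0.08,0,0,0,0.5,0,0.25,0.08,0,0,0,0.5,0,0.4,0.08,0,0,0,0.5])

```text
time_s: 10.6
tool_pos: [0.5589, -0.0097, 0.0902]
ee_rot: [0.707, 0.016, -0.016, -0.707]
force: [0.5, 2.8, -0.0]
gripper_width: 0.092
```

>>> send_rows(moves=[0,0.1,0.05,0,0,0,0.5,0,0.25,0.05,0,0,0,0.5,0,0.4,0.05,0,0,0,0.5,0,0.5,0.05,0,0,0,0.5])

```text
time_s: 11.1
tool_pos: [0.5589, -0.0096, 0.0852]
ee_rot: [0.707, 0.016, -0.016, -0.707]
force: [-1.3, -0.5, 1.9]
gripper_width: 0.093
```

>>> send_rows(moves=[0,0.15,0,0,0,0,0.5,0,0.3,0,0,0,0,0.5,0,0.45,0,0,0,0,0.5,0,0.55,0,0,0,0,0.5,0,0.55,0,0,0,0,0.5])

```text
time_s: 11.72
tool_pos: [0.5589, -0.0095, 0.0805]
ee_rot: [0.707, 0.016, -0.016, -0.707]
force: [-2.6, -1.0, 8.6]
gripper_width: 0.094
```

>>> send_rows(moves=[0,0.1,0,0,0,0,0.5,0,0.17,0,0,0,0,0.5,0,0.17,0,0,0,0,0.5])

```text
time_s: 12.1
tool_pos: [0.5589, -0.0095, 0.0791]
ee_rot: [0.707, 0.016, -0.016, -0.707]
force: [-4.1, -1.0, 10.0]
gripper_width: 0.099
```

>>> send_rows(moves=[-0.05,0,0,0,8,0,0.5,-0.05,0,0,0,16,0,0.5,-0.05,0,0,0,24,0,0.5])

```text
time_s: 12.48
tool_pos: [0.56, -0.0091, 0.0796]
ee_rot: [-0.694, 0.132, -0.134, 0.695]
force: [-1.5, -0.0, 8.6]
gripper_width: 0.096
```

```bash
python3 - <<'E'
from h import *
print(bot.get_state()["torque"]);goto([.558,-.0095,.079],2.5)
E
```

```text
[0.0492 0.2095 0.0658]
pos [ 0.56   -0.0091  0.0796] yaw 68.36 tilt [ 0.0036  0.0002 -1.    ] j [-0.0164  0.433  -0.3307  0.8034  0.0002  0.3613] F [-1.5316 -0.0251  8.621 ] w 0.09614513668095089 t 12.475
shift cm [-0.1739  0.0638 -0.1126] turn y 65.85930857421054
```

>>> send_rows(moves=[0,0.06,0,0,8,0,0.5,0,0.06,0,0,16,0,0.5,0,0.06,0,0,24,0,0.5,0,0.06,0,0,32,0,0.5])

```text
time_s: 12.98
tool_pos: [0.5611, -0.0088, 0.0794]
ee_rot: [-0.63, 0.317, -0.321, 0.632]
force: [0.0, 0.7, 9.5]
gripper_width: 0.093
```

```bash
python3 - <<'E'
from h import *
print(bot.get_state()["torque"]);goto([.558,-.0095,.079],2.5)
E
```

```text
[0.1677 0.0006 0.0224]
pos [ 0.5611 -0.0088  0.0794] yaw 36.37 tilt [ 0.0055  0.0008 -1.    ] j [-0.0161  0.4336 -0.3306  0.8011  0.0009  0.9198] F [0.0309 0.7483 9.497 ] w 0.09303812561798233 t 12.975
shift cm [-0.1232  0.0361 -0.2897] turn y 33.87270352047619
```

>>> send_rows(moves=[0,0.05,0,0,8,0,0.5,0,0.05,0,0,16,0,0.5,0,0.05,0,0,24,0,0.5,0,0.05,0,0,34,0,0.5,0,0.05,0,0,34,0,0.5])

```text
time_s: 13.6
tool_pos: [0.5599, -0.0086, 0.0787]
ee_rot: [-0.51, 0.488, -0.489, 0.512]
force: [-1.9, 1.5, 10.3]
gripper_width: 0.092
```

```bash
python3 - <<'E'
from h import *
print(bot.get_state()["torque"]);goto([.558,-.0095,.079],2.5)
E
```

```text
[0.2749 0.4634 0.0014]
pos [ 0.5599 -0.0086  0.0787] yaw 2.58 tilt [ 0.0034  0.0012 -1.    ] j [-0.0161  0.4339 -0.3321  0.8014  0.0012  1.5097] F [-1.8747  1.4856 10.2665] w 0.09162228564800004 t 13.6
shift cm [ 0.0789 -0.029  -0.1952] turn y 0.08068195599821593
```

>>> send_rows(moves=[0,-0.15,0,0,0,0,0.5,0,-0.3,0,0,0,0,0.5,0,-0.45,0,0,0,0,0.5,0,-0.6,0,0,0,0,0.5,0,-0.6,0,0,0,0,0.5])

```text
time_s: 14.22
tool_pos: [0.5593, -0.0088, 0.0834]
ee_rot: [-0.511, 0.488, -0.489, 0.512]
force: [1.0, 2.9, 5.5]
gripper_width: 0.098
```

>>> send_rows(moves=[0,-0.05,0,0,0,0,0.5,0,-0.1,0,0,0,0,0.5,0,-0.1,0,0,0,0,0.5])

```text
time_s: 14.6
tool_pos: [0.5591, -0.0088, 0.0835]
ee_rot: [-0.511, 0.488, -0.488, 0.512]
force: [3.1, 3.2, -0.4]
gripper_width: 0.09
```

>>> send_rows(moves=[0,0,0,0,0,0,1.2,0,0,0,0,0,0,2,0,0,0,0,0,0,3,0,0,0,0,0,0,3], grip_force=20)

```text
time_s: 15.1
tool_pos: [0.5581, -0.0094, 0.0839]
ee_rot: [0.512, -0.489, 0.488, -0.511]
force: [-0.4, -0.8, 0.2]
gripper_width: 0.353
```

>>> send_rows(moves=[0,-1,0,0,0,0,3,0,-4,0,0,0,0,3,0,-8,0,0,0,0,3,0,-10,0,0,0,0,3])

```text
time_s: 15.6
tool_pos: [0.5597, -0.0092, 0.1871]
ee_rot: [-0.51, 0.487, -0.49, 0.512]
force: [0.1, -1.0, 0.1]
gripper_width: 0.351
```

```bash
python3 - <<'E'
from h import *
goto([.558,-.0095,.079],2.5)
a=snap("wrist","w4.png");b=snap("side","s4.png");c=cam("side")
cv2.imwrite("pics/end.png",np.hstack([cv2.resize(a,(520,390)),cv2.resize(b[190:330,250:350],(279,390))])[:,:,::-1])
print(ray(c,336,266,.085))
E
```

```text
pos [ 0.5597 -0.0092  0.1871] yaw 2.61 tilt [ 0.004  -0.0002 -1.    ] j [-0.0164  0.3443 -0.1635  1.059  -0.0002  1.5087] F [ 0.1382 -1.0403  0.135 ] w 0.35144671412751294 t 15.6
shift cm [ 0.0128 10.8142 -0.2167] turn y 0.11410244811693815
[0.5184 0.0467 0.085 ]
```

View pics/end.png

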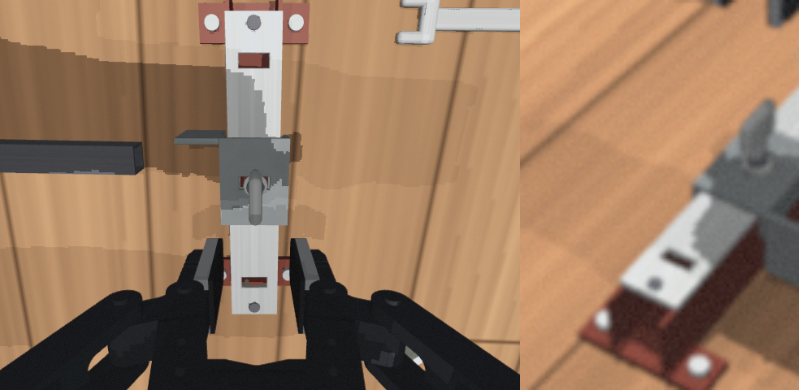

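The head stands upright along the fence at about (255,195) in the wrist view, and the bracket is centred under it. The gripper is clear and the bystanders in view look undisturbed.

```bash
python3 -c "
from bench import bot
print(bot.job_done())"
```

```text
the job is handed in; nothing more can be done
None
```

I locked the bracket onto the fence's middle slot with the smaller thumbscrew (the one in the block) and handed the job in at about 16 s of the 64 s. The hand-in reports no verdict.

- **Alignment:** I lowered the foot into the bracket's slot until it touched the strip, then dragged the bracket about 6 mm in −y. The foot dropped into the fence's middle slot at about y = −0.009 m, which matches the camera estimate.
- **Locking:** I pushed the washer down about 6 mm against roughly 10 N, turned the screw 90° clockwise, and let it spring back up. No force reading went above about 10 N.
- **Locked check:** Raising the command 1 mm more moved the tool only 0.1 mm, and the spring's 5.5 N push dropped to zero. The screw sits at about 42.5 mm by tool height, against 42 mm specified, so it reads as seated.
- **Last pictures:** The head stands upright along the fence and the gripper is clear. The spanner, the tube and the parts of the fence in view look undisturbed. I did not check the tin, the tape or the larger screw again.

No check failed. One minor oddity: the tool drifted about 2 mm in x during the turn, with side forces of only 1–3 N.

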